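Find the blind hole of a brass bush on the pin and hold it hole-up

TASK

The square brass bush lies on its side on the goldsmith's bench and only one of its two ends has a blind hole: pick it up, find that end by feel by sliding it over the level pin of the checking stand until the pin bottoms in the hole, and rest it there a moment. Then draw the bush off, turn it hole-up and finish holding it still in the gripper, the hole pointing straight up, at least 15 cm above the bench; do not put it down or let go at the end. Leave the dish, the tweezers and the file where they are.

Things in the scene. Friction and masses are not known exactly. Their poses are not given: they have to be found in the camera images.
- bush_center (a point): Centre of the loose brass bush, a square bar 24 x 24 x 56 mm, about 0.22 kg, lying on its side in any direction, centre 12 mm up, z axis up. Its x axis runs lengthwise and points out of the drilled end: in the +x end face, 28 mm from the centre, is a round central blind hole 13 mm across, 22 mm deep. The -x end is solid. It may be laid down and regripped on the way.
- pin_tip (a point): Free end of the level steel pin of the checking stand (fixed to the bench), 65 mm up. Pin 6 mm thick, sticks out 40 mm from its post along this point's +x axis, roughly away from the robot. The post behind it is 30 mm wide, 18 mm thick, 76 mm high; the base plate, 70 mm (along the pin) x 60 x 12 mm, is centred under the pin's root.
- dish: Bystander: loose shallow round aluminium dish with small stones, 86 mm across and 14 mm high; origin at the centre of its underside. Leave it alone.
- tweezers: Bystander: loose black tweezers, 145 mm long and 8 mm high, lying along its x axis beyond the work; origin under its middle. Leave them alone.
- file: Bystander: loose file with a wooden handle, 230 mm long and 26 mm high, lying along its x axis beyond the work; origin on the bench below its middle. Leave it alone.
Not all that is in view belongs to the job. Several things look just like the part that bears bush_center: the one meant starts farthest to the robot's right. Several things look just like the part that bears pin_tip: the one meant starts farthest from the robot's base.

How it is judged:
By the outcome, as a careful person would: the job done as asked, in the order asked, and still so for the second after the job is handed in, while the arm keeps its last pose, push and grip.
It also fails if it takes over 67 s, if anything falls off the work surface, if the arm or the gripper's body presses on something with over 40 N, if the wrist force passes 120 N, or if a joint passes its speed limit or range.

ROBOT

A 6-joint arm with a two-finger parallel gripper is mounted at the origin on the work surface. World frame = base frame: x ahead of the robot, y to its left, z up, the work surface at z = 0. Lengths are in mm, angles in rad, forces in N, time in s.
With the tool pointing down it reaches from about 375 to 825 mm from the base axis. Payload 5.5 kg.
Tool frame: the origin (TCP) lies midway between the tips of the shut fingers; the grasp point (between the pads) lies ctrl.hold_point_z behind it (ctrl.hold_point_z is the distance from the TCP to the grasp point, in mm); z points along the fingers, y is the line along which they close (so a half turn about z gives the same grasp; the last joint's range is limited). The gripper opens to 85 mm and grips with 20 to 120 N. Pads are 22 mm wide; open, the fingers measure 114 mm over their backs; the gripper's body (76 mm by 85 mm) begins 54 mm behind the grasp point. The pads swing forward as they close: fully open they stand 13 mm farther back than shut.
Start: joints at [-1.323, 0.314, -0.047, 1.21, 0, 1.571], TCP at [147.16, -581.669, 231.299] pointing down, gripper open.
Joint ranges: [-2.67, 2.67], [-0.69, 1.73], [-1.03, 1.25], [-2.08, 2.16], [-1.42, 1.45], [-3.14, 3.14]. Speed limits (rad/s): [2.39, 2.39, 3.01, 3.14, 3.14, 3.14].

INTERFACE

Orientations are given as a 3x3 rotation matrix whose columns are the frame's x, y, z axes.
In Python, from cell import ctrl gives the robot as it stands.
- The arm moves only by the tool servo_tool, never from a script. Its argument "commands" is a list that holds one entry, the list of rows, each a list of 4 numbers: the shift along the world's x, y, z in units of 8 cm (1.0 is 8 cm), then the turn about the world's z in units of 360 degrees (1.0 is 360 degrees). A call has exactly 10 rows; each row shifts and turns the commanded pose from where the row before left it; what a row does not reach is not made up. A row lasts 1/8 s, in which the tool goes at most 62.5 mm and 10.7 degrees, less where a joint would pass 70% of its speed; a pose out of reach is approached as far as the arm can. A call with a number of a shift or a turn outside -1 to 1 is refused whole. A call with a gripper value outside its range is refused whole. "fingers" is the opening, from -1 (shut) to 1 (fully open), set as the call begins (left out, the last holds). The fingers move at their own pace and stop on an object; "grip_force" is the grip in N (left out, the last holds). Time passes only in rows, so rows that do not move let the fingers close, or fill a call up. It gives the time, the measured TCP pose, the force, the opening and the grip force at its end, in the units of the state.
- ctrl.sense(): the state, without advancing time (a new reading comes with each control period).
- ctrl.grab_frame(name): name is "scene" or "side" or "wrist"; returns the picture (480x640x3 uint8, red, green, blue); there is no depth.
- ctrl.camera_model(name): a dict with "fx", "fy", "cx", "cy" (pixels), "D" ([k1, k2, p1, p2, k3] as OpenCV has them; the pictures are not rectified), "extrinsics" (4x4, takes a point from camera to world coordinates); the wrist camera has in their place "hand_eye" (4x4, takes a point from camera to tool coordinates, whose origin is the TCP and whose axes are the flange's). Camera axes: x right, y up, looking along -z (the intrinsics and any distortion apply to the point x, -y, -z); pixel columns grow to the right and rows downward; lengths in mm; the calibration is good to about 2 mm. A picture is of the moment at which its call begins: read the wrist's pose just before it. camera_model takes no time and is no camera call.
- ctrl.finish_job(): hands the job in; it is judged then, once.
The state is a dict: "t": time; "q": joint angles; "qvel": joint speeds; "effort": joint torques, N m; "tcp_pos": TCP position; "tool_rot": TCP orientation; "force": force on the tool from outside, world axes, zero at the start; "ft_torque": the same for the moment, N m; "opening": finger opening in mm; "finger_force": force on a finger pad.
Only numpy, scipy, OpenCV 4.12 (cv2) and the standard library are available. Lean on these libraries where they do the work, as an engineer would, in place of code of your own. Each camera call takes 0.05 s, during which the arm holds its last target. There are 200 camera calls.

## Working session

There is one attempt and no reset: what is moved stays moved. The work goes in short steps, Python scripts to look and compute and a tool call to move; the robot and the scene stay as the last step left them, time stands still between calls to the robot, and variables do not carry over. Pictures are saved under pics/ and viewed, at most 10 in all, crops included, and the job is handed in when it is done.

Besides the shell and the picture viewer there is one more tool, called after ">>>" as a command line: name --argument value ..., lists and objects as JSON in quotes. servo_tool: Moves the arm, as the interface text tells. Its arguments: {"type":"object","properties":{"commands":{"type":"array","items":{"type":"array","items":{"type":"array","items":{"type":"number"}}}},"fingers":{"type":"number"},"grip_force":{"type":"number"}},"required":["commands"]}

```bash
mkdir -p pics; ls; cat > h.py <<'E'
import numpy as np, cv2
from cell import ctrl
def model(n,s=None):
    m=ctrl.camera_model(n)
    K=np.array([[m['fx'],0,m['cx']],[0,m['fy'],m['cy']],[0,0,1.]]);D=np.array(m['D'],float)
    if n=='wrist':
        s=s or ctrl.sense();T=np.eye(4);T[:3,:3]=s['tool_rot'];T[:3,3]=s['tcp_pos'];E=T@np.array(m['hand_eye'])
    else:E=np.array(m['extrinsics'])
    return K,D,E
def back(n,uv,z,s=None):
    "pixels -> world points at height z"
    K,D,E=model(n,s);p=cv2.undistortPoints(np.array(uv,float).reshape(-1,1,2),K,D).reshape(-1,2)
    d=np.c_[p[:,0],-p[:,1],-np.ones(len(p))]@E[:3,:3].T;o=E[:3,3]
    return o+d*((z-o[2])/d[:,2])[:,None]
def proj(n,P,s=None):
    K,D,E=model(n,s);c=(np.array(P,float).reshape(-1,3)-E[:3,3])@E[:3,:3]
    return cv2.projectPoints(c*[1,-1,-1],np.zeros(3),np.zeros(3),K,D)[0].reshape(-1,2)
def snap(n,f,box=None,k=1):
    s=ctrl.sense();im=ctrl.grab_frame(n);np.save(f'pics/{f}.npy',im)
    if box:im=im[box[1]:box[3],box[0]:box[2]]
    im=cv2.resize(im,None,fx=k,fy=k,interpolation=cv2.INTER_CUBIC)
    cv2.imwrite(f'pics/{f}.png',im[:,:,::-1]);return s
E
python3 - <<'E'
from h import *
snap('scene','sc');snap('side','sd');s=ctrl.sense();print(s['t'],s['tcp_pos'],s['tool_rot'],s['opening'],ctrl.hold_point_z)
for n in('scene','side'):print(n,model(n)[2].round(2))
E
```

```text
pics
0.1 [ 147.02049052 -581.18320301  230.51109047] [[ 9.69461196e-01  2.45244443e-01 -3.91075667e-04]
 [ 2.45244754e-01 -9.69460059e-01  1.48495148e-03]
 [-1.49561416e-05 -1.53551209e-03 -9.99998821e-01]] 85.30529014266168 18.700000000000003
scene [[ 6.70000e-01 -4.60000e-01  5.90000e-01  1.16917e+03]
 [ 7.40000e-01  4.20000e-01 -5.20000e-01 -5.54500e+02]
 [-1.00000e-02  7.90000e-01  6.20000e-01  7.37120e+02]
 [ 0.00000e+00  0.00000e+00  0.00000e+00  1.00000e+00]]
side [[-9.9000e-01  1.2000e-01 -1.1000e-01  4.3865e+02]
 [-1.6000e-01 -6.9000e-01  7.1000e-01  5.7071e+02]
 [ 1.0000e-02  7.1000e-01  7.0000e-01  6.4748e+02]
 [ 0.0000e+00  0.0000e+00  0.0000e+00  1.0000e+00]]
```

View pics/sc.png

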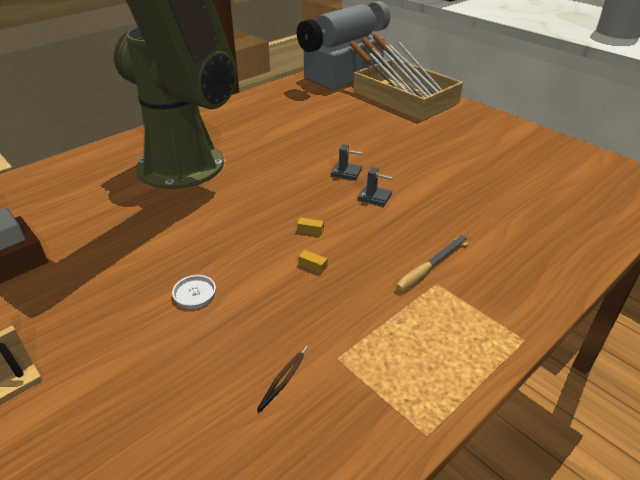

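View pics/sd.png

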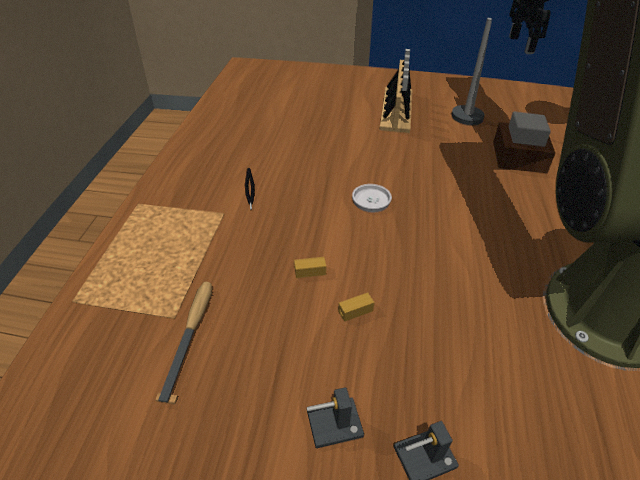

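```bash
python3 - <<'E'
from h import *
np.set_printoptions(precision=1,suppress=True)
print('bush scene',back('scene',[[311,227],[313,262]],12)[:,:2],'side',back('side',[[357,307],[310,267]],12)[:,:2])
print('tip scene',back('scene',[[361,154],[391,178]],65)[:,:2],'side',back('side',[[408,449],[309,408]],65)[:,:2])
print('dish',back('side',[[372,198]],7),'file',back('side',[[205,285],[165,398]],10),'twz',back('side',[[249,170],[251,207]],4))
a=np.load('pics/sc.npy')[210:280,280:345];b=np.load('pics/sd.npy')[250:330,280:390];c=np.load('pics/sd.npy')[380:450,300:370];d=np.load('pics/sc.npy')[160:210,350:400]
f=lambda x:cv2.resize(x,(390,290),interpolation=cv2.INTER_CUBIC)
im=np.vstack([np.hstack([f(a),f(b)]),np.hstack([f(d),f(c)])]);cv2.imwrite('pics/c1.png',im[:,:,::-1])
E
```

```text
bush scene [[457.6  68.3]
 [550.3  -8.6]] side [[454.   69.1]
 [550.1  -9.3]]
tip scene [[366.3 321.9]
 [494.9 291.9]] side [[364.1 325.3]
 [496.5 290.3]]
dish [[ 454.3 -239.     7. ]] file [[728.5  64.7  10. ]
 [714.9 286.9  10. ]] twz [[ 749.2 -298.7    4. ]
 [ 707.6 -167.6    4. ]]
```

View pics/c1.png

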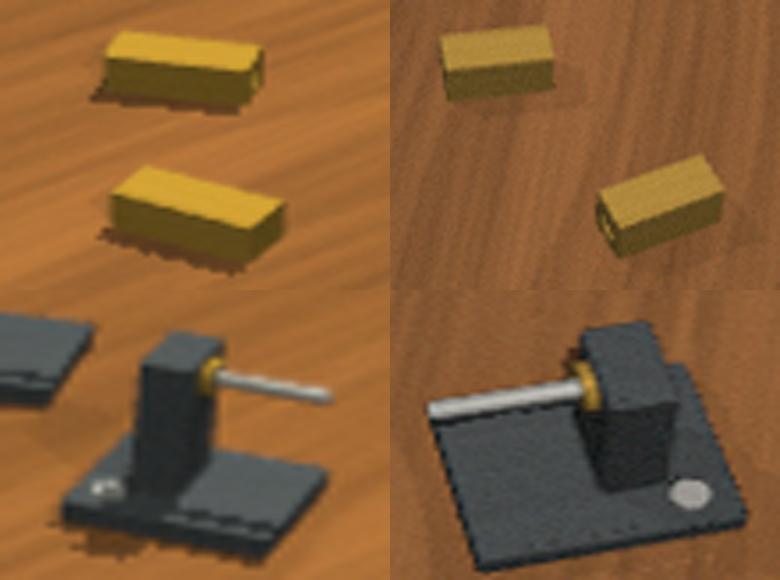

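>>> servo_tool --commands '[[[0.4, 0.6, 0, 0], [0.4, 0.6, 0, 0], [0.4, 0.6, 0, 0], [0.4, 0.6, 0, 0], [0.4, 0.6, 0, 0], [0.4, 0.6, 0, 0], [0.4, 0.6, 0, 0], [0.4, 0.6, 0, 0], [0.4, 0.6, 0, 0], [0.4, 0.6, 0, 0]]]' --fingers 1 --grip_force 40

```text
t: 1.35
tcp_pos: [467.8, -99.9, 231.2]
tool_rot: [[0.969, 0.245, -0.0], [0.245, -0.969, -0.0], [-0.0, 0.0, -1.0]]
force: [0.6, -0.2, 0.3]
opening: 85.4
finger_force: 0.0
```

```bash
python3 - <<'E'
from h import *
np.set_printoptions(precision=1,suppress=True)
c=np.array([[148,167],[283,205],[246,232],[110,195]])/[6,4.143]+[280,210]
P=back('scene',c,24);print(P[:,:2],P.mean(0));d=P[1]-P[0]+P[2]-P[3];print(np.degrees(np.arctan2(d[1],d[0])),np.linalg.norm(d)/2,np.linalg.norm(P[1]-P[2]))
s=ctrl.sense();print(s['t'],s['tcp_pos'],np.degrees(np.arctan2(s['tool_rot'][1,0],s['tool_rot'][0,0])),proj('wrist',[[550,-9,24]],s),s['q'])
E
```

```text
[[520.8  -5.7]
 [574.4   9.3]
 [580.7 -13.8]
 [528.4 -29.8]] [551.1 -10.   24. ]
16.307655539111494 55.1710896568902 23.91654931732313
1.35 [467.8 -99.9 231.2] 14.207461399693704 [[245.5  96.8]] [-0.2  0.1 -0.3  1.2 -0.   2.7]
```

>>> servo_tool --commands '[[[0.3, 0.3, -0.35, 0.003], [0.3, 0.3, -0.35, 0.003], [0.3, 0.3, -0.35, 0], [0.28, 0.27, -0.35, 0], [0, 0, 0, 0], [0, 0, 0, 0], [0, 0, 0, 0], [0, 0, 0, 0], [0, 0, 0, 0], [0, 0, 0, 0]]]'

```text
t: 2.6
tcp_pos: [561.6, -8.3, 119.6]
tool_rot: [[0.96, 0.281, 0.0], [0.281, -0.96, 0.0], [0.0, 0.0, -1.0]]
force: [0.2, 0.8, -0.1]
opening: 85.4
finger_force: 0.0
```

```bash
python3 - <<'E'
from h import *
np.set_printoptions(precision=1,suppress=True)
s=snap('wrist','w1');print(s['t'],s['tcp_pos'],s['force'],proj('wrist',[[550,-9.5,24],[562,-6,24]],s))
E
```

```text
2.6 [561.6  -8.3 119.6] [ 0.2  0.8 -0.1] [[317.  252.8]
 [317.  235.3]]
```

View pics/w1.png

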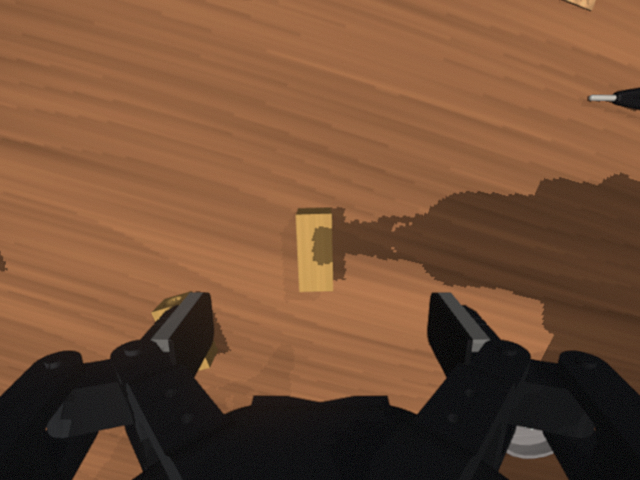

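```bash
python3 - <<'E'
from h import *
np.set_printoptions(precision=1,suppress=True)
s=ctrl.sense()
P=back('wrist',[[296,214],[331,213],[333,291],[299,292]],24,s);print(P[:,:2],P.mean(0)[:2]);d=P[0]-P[3]+P[1]-P[2];a=np.arctan2(d[1],d[0]);print(np.degrees(a),np.linalg.norm(d)/2)
g=P.mean(0)+12*np.array([np.cos(a),np.sin(a),0]);print(g, (g-s['tcp_pos'])/80,s['tcp_pos'])
# stand: pin direction from side & scene: root & tip
r=lambda n,q:back(n,q,65)[:,:2]
A=r('side',np.array([[585,385],[432,410]])/[5.571,4.143]+[300,380]);B=r('scene',np.array([[215,378],[330,397]-np.array([0,0])])/[7.8,5.8]+[350,160])
B=r('scene',(np.array([[215,378],[330,397]])-[0,290])/[7.8,5.8]+[350,160])
A=r('side',(np.array([[585,385],[432,410]])-[390,290])/[5.571,4.143]+[300,380])
for X in(A,B):
  e=X[1]-X[0];print(X,np.degrees(np.arctan2(e[1],e[0])),np.linalg.norm(e))
E
```

```text
[[572.3  11.7]
 [579.5 -10.6]
 [525.7 -28.3]
 [518.2  -5.2]] [548.9  -8.1]
17.821236362211664 56.644099934002384
[560.4  -4.4  24. ] [-0.   0.  -1.2] [561.6  -8.2 119.5]
[[463.6 277.3]
 [498.2 292. ]] 22.96473753940412 37.540973569455616
[[464.6 277.6]
 [498.4 292.7]] 24.001774804933753 36.992428459728416
```

>>> servo_tool --commands '[[[-0.015, 0.05, -0.3, 0.003], [0, 0, -0.4, 0], [0, 0, -0.4, 0], [0, 0, -0.25, 0], [0, 0, -0.1, 0], [0, 0, 0, 0], [0, 0, 0, 0], [0, 0, 0, 0], [0, 0, 0, 0], [0, 0, 0, 0]]]'

```text
t: 3.9
tcp_pos: [560.5, -4.1, 3.6]
tool_rot: [[0.954, 0.3, 0.0], [0.3, -0.954, 0.0], [0.0, 0.0, -1.0]]
force: [0.3, -0.5, -0.7]
opening: 85.5
finger_force: 0.0
```

>>> servo_tool --commands '[[[0, 0, 0, 0], [0, 0, 0, 0], [0, 0, 0, 0], [0, 0, 0, 0], [0, 0, 0, 0], [0, 0, 0, 0], [0, 0, 0, 0], [0, 0, 0, 0], [0, 0, 0, 0], [0, 0, 0, 0]]]' --fingers -1 --grip_force 60

```text
t: 5.15
tcp_pos: [560.6, -4.2, 3.5]
tool_rot: [[0.954, 0.3, 0.0], [0.3, -0.954, -0.0], [0.0, 0.0, -1.0]]
force: [-0.0, -2.2, 5.8]
opening: 22.5
finger_force: 59.7
```

```bash
python3 - <<'E'
from h import *
s=ctrl.sense();print(s['t'],s['tcp_pos'],s['tool_rot'],s['opening'],s['finger_force'],s['force'],ctrl.hold_point_z,s['q'])
E
```

```text
5.15 [560.62640854  -4.16626618   3.50691318] [[ 9.54062759e-01  2.99606435e-01  4.85847731e-04]
 [ 2.99606552e-01 -9.54062827e-01 -1.87520610e-04]
 [ 4.07346878e-04  3.24469594e-04 -9.99999864e-01]] 22.533853576625393 59.73209023475647 [-0.00614016 -2.16818929  5.81652067] 18.700000000000003 [-7.32273656e-03  4.34079201e-01 -4.40003880e-01  6.96226037e-01
 -1.83957880e-04  2.82998968e+00]
```

>>> servo_tool --commands '[[[0, 0, 0, 0], [0, 0, 0, 0], [0, 0, 0, 0], [0, 0, 0, 0], [0, 0, 0.3, 0], [0, 0, 0.4, 0], [0, 0, 0, 0.028], [0, 0, 0, 0.028], [0, 0, 0, 0.028], [0, 0, 0, 0.028]]]' --fingers 1

```text
t: 6.4
tcp_pos: [560.3, -4.0, 59.3]
tool_rot: [[0.529, 0.849, -0.0], [0.849, -0.529, 0.0], [0.0, -0.0, -1.0]]
force: [1.1, 0.3, 0.2]
opening: 85.2
finger_force: 0.0
```

>>> servo_tool --commands '[[[0, 0, 0, 0.028], [0, 0, 0, 0.028], [0, 0, 0, 0.028], [0, 0, 0, 0.028], [0, 0, 0, 0.028], [0, 0, 0, 0.028], [0, 0, 0, 0.028], [0, 0, 0, 0.028], [0, 0, 0, 0.028], [0, 0, 0, 0.028]]]'

```text
t: 7.65
tcp_pos: [560.3, -4.0, 59.3]
tool_rot: [[-0.933, 0.36, -0.0], [0.36, 0.933, 0.0], [0.0, 0.0, -1.0]]
force: [1.0, -0.2, -0.7]
opening: 85.7
finger_force: 0.0
```

>>> servo_tool --commands '[[[0, 0, 0, 0.027], [0, 0, 0, 0.027], [0, 0, 0, 0.027], [0, 0, 0, 0.027], [0, 0, 0, 0], [0, 0, -0.3, 0], [0, 0, -0.3, 0], [0, 0, -0.1, 0], [0, 0, 0, 0], [0, 0, 0, 0]]]'

```text
t: 8.9
tcp_pos: [561.1, -4.1, 4.2]
tool_rot: [[-0.954, -0.299, 0.001], [-0.299, 0.954, -0.0], [-0.001, -0.0, -1.0]]
force: [-1.0, 0.0, 0.0]
opening: 85.8
finger_force: 0.0
```

>>> servo_tool --commands '[[[0, 0, 0, 0], [0, 0, 0, 0], [0, 0, 0, 0], [0, 0, 0, 0], [0, 0, 0, 0], [0, 0, 0, 0], [0, 0, 0, 0], [0, 0, 0, 0], [0, 0, 0.2, 0], [0, 0, 0.5, 0]]]' --fingers -1 --grip_force 60

```text
t: 10.15
tcp_pos: [557.7, -4.0, 58.1]
tool_rot: [[-0.954, -0.3, -0.006], [-0.3, 0.954, 0.0], [0.005, 0.002, -1.0]]
force: [1.3, -0.1, -2.6]
opening: 22.6
finger_force: 59.0
```

>>> servo_tool --commands '[[[0, 0.2, 0.5, 0], [0, 0.5, 0, 0.017], [0, 0.6, 0, 0], [0, 0.6, 0, 0], [0, 0.6, 0, 0], [0, 0.6, 0, 0], [0, 0.6, 0, 0], [0, 0.3, 0, 0], [0, 0, 0, 0], [0, 0, 0, 0]]]'

```text
t: 11.4
tcp_pos: [560.0, 314.8, 99.1]
tool_rot: [[-0.917, -0.399, -0.001], [-0.399, 0.917, -0.001], [0.001, -0.001, -1.0]]
force: [0.1, -0.3, -3.1]
opening: 22.7
finger_force: 59.3
```

```bash
python3 - <<'E'
from h import *
np.set_printoptions(precision=2,suppress=True)
s=ctrl.sense();print(s['t'],s['tcp_pos'],s['tool_rot'],s['opening'],s['force'],s['q'])
snap('wrist','w2');snap('side','s2')
u=np.array([-s['tool_rot'][0,0],-s['tool_rot'][1,0],0]);
for n in('side','scene'):print(n,proj(n,[s['tcp_pos']+[0,0,8.5],s['tcp_pos']-40*u+[0,0,8.5],[497.5,291.5,65]]))
a=np.load('pics/s2.npy')[340:480,240:420];b=np.load('pics/w2.npy')
im=np.hstack([cv2.resize(a,(400,311)),cv2.resize(b,(400,300))[:311] if 0 else cv2.copyMakeBorder(cv2.resize(b,(400,300)),0,11,0,0,0)])
cv2.imwrite('pics/c2.png',im[:,:,::-1])
E
```

```text
11.4 [560.01 314.77  99.11] [[-0.92 -0.4  -0.  ]
 [-0.4   0.92 -0.  ]
 [ 0.   -0.   -1.  ]] 22.717895489904773 [ 0.09 -0.33 -3.08] [ 0.51  0.47 -0.13  0.97 -0.    0.1 ]
side [[254.68 402.13]
 [286.32 395.31]
 [308.12 408.72]]
scene [[420.6  169.78]
 [403.76 166.11]
 [391.71 178.48]]
```

View pics/c2.png

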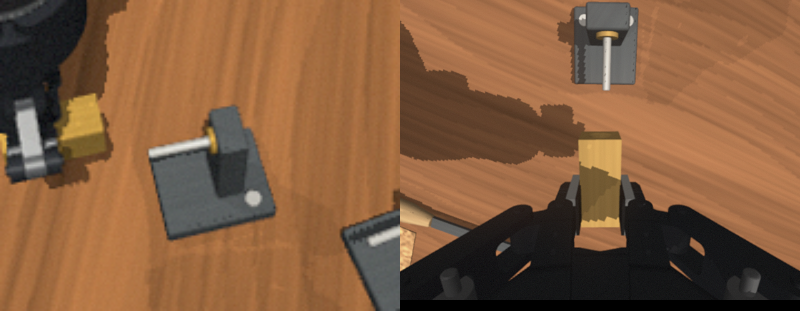

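```bash
python3 - <<'E'
from h import *
np.set_printoptions(precision=2,suppress=True)
s=ctrl.sense();R=s['tool_rot'];t=s['tcp_pos']
im=np.load('pics/w2.npy');cv2.imwrite('pics/c3.png',cv2.resize(im[0:250,260:410],None,fx=2.4,fy=2.4,interpolation=cv2.INTER_CUBIC)[:,:,::-1])
u=-R[:,0];v=-R[:,1]
loc=lambda P:np.c_[(P-t)@u,(P-t)@v,P[:,2]-t[2]]
print('pin',loc(back('wrist',[[331,142],[331,70]],65,s)),'world',back('wrist',[[331,142],[331,70]],65,s))
print('bush top front/back',loc(back('wrist',[[286,222],[355,221],[290,362],[354,363]],t[2]+20.5,s)))
E
```

```text
pin [[-66.6   -5.4  -34.24]
 [-98.63  -5.21 -34.24]] world [[497.05 292.87  65.  ]
 [467.74 279.94  65.  ]]
bush top front/back [[-40.33  11.58  20.5 ]
 [-40.67 -12.32  20.5 ]
 [ 15.61  11.55  20.5 ]
 [ 16.07 -13.42  20.5 ]]
```

View pics/c3.png

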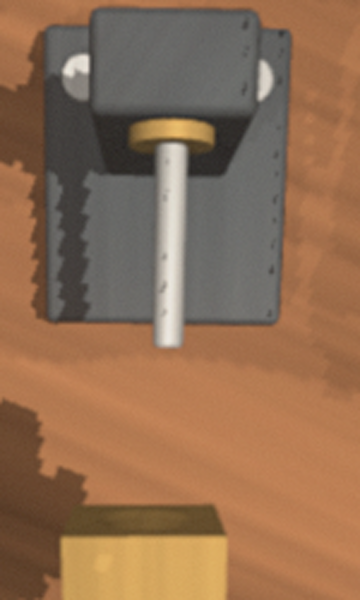

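>>> servo_tool --commands '[[[-0.024, 0.055, -0.26, 0], [0, 0, -0.2, 0], [0, 0, -0.07, 0], [0, 0, 0, 0], [-0.06, -0.026, 0, 0], [-0.06, -0.026, 0, 0], [-0.06, -0.026, 0, 0], [-0.06, -0.026, 0, 0], [-0.06, -0.026, 0, 0], [-0.06, -0.026, 0, 0]]]'

```text
t: 12.75
tcp_pos: [529.3, 307.7, 57.0]
tool_rot: [[-0.917, -0.4, 0.0], [-0.4, 0.917, 0.0], [-0.0, -0.0, -1.0]]
force: [0.5, -0.3, -2.7]
opening: 22.8
finger_force: 59.3
```

>>> servo_tool --commands '[[[-0.03, -0.013, 0, 0], [-0.03, -0.013, 0, 0], [-0.03, -0.013, 0, 0], [-0.03, -0.013, 0, 0], [-0.03, -0.013, 0, 0], [0, 0, 0, 0], [0, 0, 0, 0], [0, 0, 0, 0], [0, 0, 0, 0], [0, 0, 0, 0]]]'

```text
t: 14.0
tcp_pos: [517.7, 302.7, 56.9]
tool_rot: [[-0.917, -0.4, -0.0], [-0.4, 0.917, -0.0], [0.0, -0.0, -1.0]]
force: [0.1, -0.2, -2.2]
opening: 22.7
finger_force: 59.3
```

```bash
python3 - <<'E'
from h import *
s=ctrl.sense();t=s['tcp_pos'];u=-s['tool_rot'][:,0];print(t,s['force'],(np.array([497.05,292.87,65])-t)@u+40.5)
snap('side','s3');snap('scene','e3')
a=np.load('pics/s3.npy')[360:460,260:400];b=np.load('pics/e3.npy')[110:210,330:470]
cv2.imwrite('pics/c4.png',np.hstack([cv2.resize(x,(400,286),interpolation=cv2.INTER_CUBIC) for x in(a,b)])[:,:,::-1])
E
```

```text
[517.66729489 302.68243243  56.86797889] [ 0.08365686 -0.24091401 -2.21340039] 17.679125305602334
```

View pics/c4.png

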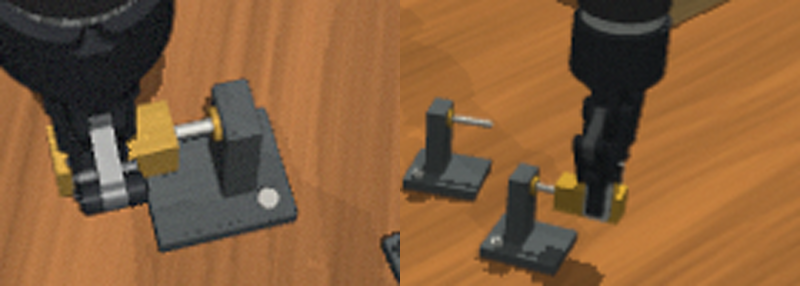

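>>> servo_tool --commands '[[[-0.012, -0.005, 0, 0], [-0.012, -0.005, 0, 0], [-0.012, -0.005, 0, 0], [-0.012, -0.005, 0, 0], [0, 0, 0, 0], [0, 0, 0, 0], [0, 0, 0, 0], [0, 0, 0, 0], [0, 0, 0, 0], [0, 0, 0, 0]]]'

```text
t: 15.35
tcp_pos: [513.9, 301.1, 56.9]
tool_rot: [[-0.917, -0.4, 0.0], [-0.4, 0.917, 0.0], [-0.0, 0.0, -1.0]]
force: [0.9, 0.2, -1.9]
opening: 22.6
finger_force: 59.3
```

>>> servo_tool --commands '[[[-0.012, -0.005, 0, 0], [0, 0, 0, 0], [-0.012, -0.005, 0, 0], [0, 0, 0, 0], [0, 0, 0, 0], [0, 0, 0, 0], [0, 0, 0, 0], [0, 0, 0, 0], [0, 0, 0, 0], [0, 0, 0, 0]]]'

```text
t: 16.6
tcp_pos: [513.7, 301.0, 57.3]
tool_rot: [[-0.917, -0.4, 0.003], [-0.4, 0.917, 0.001], [-0.003, -0.0, -1.0]]
force: [7.1, 2.9, -6.8]
opening: 22.9
finger_force: 59.1
```

>>> servo_tool --commands '[[[0, 0, 0, 0], [0, 0, 0, 0], [0, 0, 0, 0], [0, 0, 0, 0], [0.03, 0.013, 0, 0], [0.12, 0.052, 0, 0], [0.12, 0.052, 0, 0], [0.12, 0.052, 0, 0], [0.12, 0.052, 0, 0], [0.12, 0.052, 0, 0]]]'

```text
t: 17.85
tcp_pos: [562.9, 322.4, 56.8]
tool_rot: [[-0.917, -0.4, -0.0], [-0.4, 0.917, -0.0], [0.0, -0.0, -1.0]]
force: [0.2, 0.8, -2.8]
opening: 22.7
finger_force: 59.6
```

```bash
python3 - <<'E'
from h import *
np.set_printoptions(precision=2,suppress=True)
s=ctrl.sense();t=s['tcp_pos'];print(t,s['force'],s['q'],s['t'])
a=np.radians(23.6);u=np.array([np.cos(a),np.sin(a)]);w=np.array([u[1],-u[0]])
E=np.array([497.05,292.87])-49*u+15*w;print('E',E,'w',w)
for th in (0,20,40,60,80,90,100):
  r=np.radians(th);l=30*np.cos(r)+15*np.sin(r);z=76-30*np.sin(r)+15*np.cos(r)-15
  print(th,E+l*w,'tcp z',z)
E
```

```text
[562.93 322.36  56.76] [ 0.2   0.77 -2.78] [ 0.52  0.52 -0.16  0.9  -0.    0.11] 17.85
E [458.15 259.51] w [ 0.4  -0.92]
0 [470.16 232.02] tcp z 76.0
20 [471.49 228.97] tcp z 64.83478501201856
40 [471.21 229.61] tcp z 53.20703835618849
60 [469.36 233.86] tcp z 42.51923788646684
80 [466.15 241.2 ] tcp z 34.06049007463771
90 [464.16 245.76] tcp z 31.0
100 [461.98 250.74] tcp z 28.851044744629803
```

>>> servo_tool --commands '[[[0, 0, 0.3, -0.028], [0, 0, 0.3, -0.028], [-0.15, -0.15, 0, -0.028], [-0.2, -0.2, 0, -0.028], [-0.2, -0.2, 0, -0.028], [-0.2, -0.2, 0, -0.028], [-0.2, -0.2, 0, -0.028], [-0.15, -0.15, 0, -0.028], [-0.06, -0.03, 0, -0.026], [0, 0, 0, 0]]]'

```text
t: 19.1
tcp_pos: [469.6, 231.6, 105.1]
tool_rot: [[-0.401, 0.916, 0.0], [0.916, 0.401, 0.0], [-0.0, 0.0, -1.0]]
force: [0.4, 0.2, -2.7]
opening: 23.0
finger_force: 59.7
```

>>> servo_tool --commands '[[[0, 0, -0.1, 0], [0, 0, -0.1, 0], [0, 0, 0, 0], [0, 0, 0, 0], [0, 0, 0, 0], [0, 0, 0, 0], [0, 0, 0, 0], [0, 0, 0, 0], [0, 0, 0, 0], [0, 0, 0, 0]]]' --grip_force 25

```text
t: 20.35
tcp_pos: [469.5, 231.7, 88.9]
tool_rot: [[-0.4, 0.917, 0.0], [0.917, 0.4, 0.0], [0.0, 0.0, -1.0]]
force: [-0.5, -0.0, -1.6]
opening: 22.9
finger_force: 59.7
```

```bash
python3 - <<'E'
from h import *
np.set_printoptions(precision=2,suppress=True)
s=ctrl.sense();t=s['tcp_pos'];print(t,s['tool_rot'][:,0],s['q'],s['t'])
snap('wrist','w5');snap('side','s5')
a=np.load('pics/s5.npy')[320:460,280:420];b=np.load('pics/w5.npy')
cv2.imwrite('pics/c5.png',np.hstack([cv2.resize(a,(300,300)),cv2.resize(b,(400,300))])[:,:,::-1])
E
```

```text
[469.47 231.67  88.9 ] [-0.4   0.92  0.  ] [ 0.46  0.27 -0.44  0.85  0.    1.62] 20.35
```

View pics/c5.png

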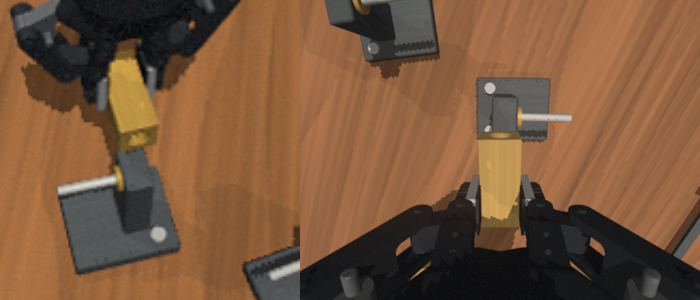

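>>> servo_tool --commands '[[[0, 0, 0, 0], [0, 0, -0.05, 0], [0, 0, -0.06, 0], [0.006, -0.013, -0.03, 0], [0.006, -0.013, -0.03, 0], [0.006, -0.013, -0.03, 0], [0, 0, -0.03, 0], [0, 0, -0.03, 0], [0, 0, 0, 0], [0, 0, 0, 0]]]' --fingers -1 --grip_force 25

```text
t: 21.7
tcp_pos: [471.5, 227.4, 69.8]
tool_rot: [[-0.399, 0.917, 0.002], [0.917, 0.399, -0.002], [-0.002, 0.001, -1.0]]
force: [-4.1, -7.2, 16.6]
opening: 22.5
finger_force: 65.2
```

>>> servo_tool --commands '[[[0, 0.002, -0.036, 0], [-0.001, 0.002, -0.036, 0], [-0.001, 0.002, -0.036, 0], [-0.001, 0.002, -0.036, 0], [-0.005, 0.012, -0.034, 0], [-0.005, 0.012, -0.034, 0], [-0.005, 0.012, -0.034, 0], [-0.006, 0.014, -0.032, 0], [0, 0, 0, 0], [0, 0, 0, 0]]]' --grip_force 20

```text
t: 22.95
tcp_pos: [470.9, 228.7, 47.3]
tool_rot: [[-0.397, 0.918, 0.005], [0.918, 0.397, -0.009], [-0.01, 0.001, -1.0]]
force: [1.2, -19.1, 16.6]
opening: 22.7
finger_force: 85.7
```

```bash
python3 - <<'E'
from h import *
np.set_printoptions(precision=2,suppress=True)
s=ctrl.sense();print(s['tcp_pos'],s['force'],s['ft_torque'],s['opening'],s['finger_force'],proj('scene',[s['tcp_pos']]))
snap('wrist','w6');b=np.load('pics/w6.npy');snap('scene','e6');c=np.load('pics/e6.npy')[120:240,330:450]
cv2.imwrite('pics/c6.png',np.hstack([cv2.resize(c,(390,390),interpolation=cv2.INTER_CUBIC),b[20:410,160:560]])[:,:,::-1])
E
```

```text
[470.9  228.72  47.34] [  1.18 -19.1   16.57] [-3.18 -0.08  0.16] 22.68300768229361 85.66798549785744 [[365.03 189.95]]
```

View pics/c6.png

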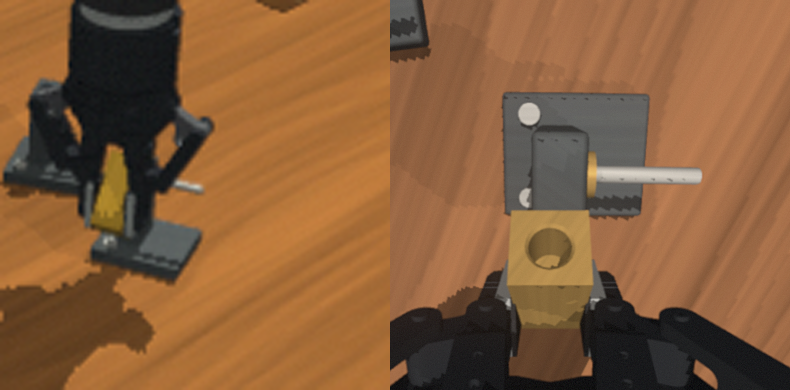

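>>> servo_tool --commands '[[[-0.008, 0.018, -0.027, 0], [-0.008, 0.018, -0.027, 0], [-0.009, 0.02, -0.02, 0], [-0.009, 0.02, -0.02, 0], [-0.009, 0.02, -0.02, 0], [-0.009, 0.02, -0.016, 0], [-0.009, 0.02, -0.012, 0], [-0.009, 0.02, -0.01, 0], [0, 0, 0, 0], [0, 0, 0, 0]]]'

```text
t: 24.3
tcp_pos: [467.9, 235.8, 35.7]
tool_rot: [[-0.394, 0.919, 0.01], [0.919, 0.394, -0.02], [-0.022, 0.002, -1.0]]
force: [8.8, -38.6, 23.0]
opening: 23.1
finger_force: 103.5
```

```bash
cat > tilt.py <<'E'
from h import *
# hole centre / end-face corners in wrist view: yellow mask, tool frame prediction for upright bush
np.set_printoptions(precision=2,suppress=True)
s=snap('wrist','w7');t=s['tcp_pos'];R=s['tool_rot'];print(s['t'],t,s['force'],s['opening'],s['finger_force'])
im=np.load('pics/w7.npy');h=cv2.cvtColor(im,cv2.COLOR_RGB2HSV)
m=((h[...,0]>17)&(h[...,0]<30)&(h[...,1]>110)&(h[...,2]>60)).astype(np.uint8);m[:150]=0;m[:, :250]=0;m[:,420:]=0
n,l,st,c=cv2.connectedComponentsWithStats(m);k=1+st[1:,4].argmax();print('blob',st[k],c[k])
x=-R[:,0]
for f in(0,10,20):
  tr=lambda q,z:proj('wrist',[t+a*R[:,0]+b*R[:,1]+[0,0,z] for a,b in q],s)
  pass
for zt in(45,52):print('upright top corners at +%d'%zt,proj('wrist',[t+a*R[:,0]+b*R[:,1]+np.array([0,0,zt]) for a,b in((12,12),(12,-12),(-12,-12),(-12,12))],s))
E
python3 tilt.py
```

```text
24.3 [467.94 235.81  35.73] [  8.81 -38.64  23.01] 23.079372006590997 103.49290017038584
blob [ 275  276   90   91 7751] [319.52 321.42]
upright top corners at +45 [[365.24 330.32]
 [286.04 330.42]
 [288.21 396.25]
 [362.5  396.14]]
upright top corners at +52 [[368.18 343.37]
 [283.9  343.48]
 [286.37 412.23]
 [365.04 412.11]]
```

>>> servo_tool --commands '[[[0, 0, 0, 0], [0, 0, 0, 0], [0, 0, 0, 0], [0, 0, 0, 0], [0, 0, 0, 0], [0, 0, 0, 0], [0, 0, 0, 0], [0, 0, 0, 0], [0, 0, 0, 0], [0, 0, 0, 0]]]' --fingers -0.52 --grip_force 20

```text
t: 25.6
tcp_pos: [468.0, 235.8, 35.8]
tool_rot: [[-0.394, 0.919, 0.01], [0.919, 0.394, -0.02], [-0.022, 0.002, -1.0]]
force: [8.4, -38.8, 24.1]
opening: 23.0
finger_force: 103.5
```

```bash
python3 tilt.py
```

```text
25.6 [467.96 235.83  35.77] [  8.37 -38.75  24.14] 23.021688957273998 103.48863534629345
blob [ 275  276   90   91 7743] [319.56 321.4 ]
upright top corners at +45 [[365.25 330.31]
 [286.05 330.41]
 [288.22 396.24]
 [362.51 396.13]]
upright top corners at +52 [[368.19 343.36]
 [283.91 343.47]
 [286.38 412.22]
 [365.05 412.09]]
```

```bash
cat > th.py <<'E'
from h import *
np.set_printoptions(precision=1,suppress=True,linewidth=150)
s=ctrl.sense();t=s['tcp_pos'];R=s['tool_rot'];f=R[:,0];up=-R[:,2]  # f points to post side (-w)
im=np.load('pics/w7.npy').astype(int)
print('col 290 profile',im[268:380:3,290].sum(1))
for zp in(10,14):
  c=zp+3.5
  for th in(60,65,70,75,80,85,90):
    r=np.radians(th);a=np.cos(r)*f+np.sin(r)*up;n=-np.sin(r)*f+np.cos(r)*up
    P=t+zp*up;q=lambda A,N:proj('wrist',[P+A*a+N*n],s)[0,1]
    print(zp,th,'hole-bottomside %.0f hole-topside %.0f solid-topside %.0f'%(q(40,-c),q(40,24-c),q(-16,24-c)))
E
python3 th.py
```

```text
col 290 profile [327 324 317 433 513 513 517 519 529 533 534 528 524 530 530 535 535 541 540 544 540 531 514 519 527 530 525 527 520 514 517 523 454 192 209 200 210
 200]
10 60 hole-bottomside 258 hole-topside 339 solid-topside 336
10 65 hole-bottomside 269 hole-topside 351 solid-topside 333
10 70 hole-bottomside 281 hole-topside 363 solid-topside 330
10 75 hole-bottomside 293 hole-topside 374 solid-topside 326
10 80 hole-bottomside 306 hole-topside 384 solid-topside 322
10 85 hole-bottomside 319 hole-topside 393 solid-topside 319
10 90 hole-bottomside 332 hole-topside 401 solid-topside 315
14 60 hole-bottomside 249 hole-topside 332 solid-topside 332
14 65 hole-bottomside 260 hole-topside 345 solid-topside 328
14 70 hole-bottomside 272 hole-topside 357 solid-topside 325
14 75 hole-bottomside 285 hole-topside 369 solid-topside 322
14 80 hole-bottomside 298 hole-topside 380 solid-topside 318
14 85 hole-bottomside 312 hole-topside 390 solid-topside 315
14 90 hole-bottomside 326 hole-topside 399 solid-topside 311
```

>>> servo_tool --commands '[[[-0.006, 0.014, -0.008, 0], [-0.006, 0.014, -0.008, 0], [-0.006, 0.014, -0.008, 0], [-0.006, 0.014, -0.008, 0], [-0.006, 0.014, -0.008, 0], [-0.006, 0.014, 0, 0], [-0.006, 0.014, 0, 0], [0, 0, 0, 0], [0, 0, 0, 0], [0, 0, 0, 0]]]'

```text
t: 26.9
tcp_pos: [466.4, 240.7, 32.9]
tool_rot: [[-0.392, 0.92, 0.014], [0.92, 0.392, -0.026], [-0.03, 0.003, -1.0]]
force: [14.0, -49.2, 26.3]
opening: 22.5
finger_force: 110.0
```

```bash
python3 tilt.py|head -2; python3 th.py|grep '^1[04] [78]'
```

```text
26.9 [466.41 240.67  32.92] [ 13.99 -49.21  26.26] 22.486590402274228 109.95111739262938
blob [ 276  284   90  107 7886] [319.47 344.02]
10 70 hole-bottomside 281 hole-topside 363 solid-topside 330
10 75 hole-bottomside 293 hole-topside 374 solid-topside 326
10 80 hole-bottomside 306 hole-topside 384 solid-topside 322
10 85 hole-bottomside 319 hole-topside 393 solid-topside 319
14 70 hole-bottomside 272 hole-topside 357 solid-topside 325
14 75 hole-bottomside 285 hole-topside 369 solid-topside 322
14 80 hole-bottomside 298 hole-topside 380 solid-topside 318
14 85 hole-bottomside 312 hole-topside 390 solid-topside 315
```

>>> servo_tool --commands '[[[0.04, -0.09, 0, 0], [0.08, -0.19, 0, 0], [0.1, -0.23, 0, 0], [0.12, -0.27, 0, 0], [0.12, -0.27, 0, 0], [0.06, -0.14, 0, 0], [0, 0, 0, 0], [0, 0, 0, 0], [0, 0, 0, 0], [0, 0, 0, 0]]]'

```text
t: 28.2
tcp_pos: [501.5, 158.8, 30.5]
tool_rot: [[-0.4, 0.916, -0.0], [0.916, 0.4, 0.0], [0.0, 0.0, -1.0]]
force: [-0.2, -0.8, -2.3]
opening: 23.0
finger_force: 105.9
```

```bash
python3 tilt.py|head -2; python3 th.py|grep -v ' 6[05] '
```

```text
28.2 [501.45 158.84  30.5 ] [-0.18 -0.82 -2.34] 23.048254023901478 105.92262536287308
blob [ 276  284   89  104 8087] [320.24 340.01]
col 290 profile [348 351 349 370 133  96 133 175 158 158 163 452 482 483 474 474 485 487 483 474 470 467 467 471 472 473 472 467 461 446 428 421 434 440 420 218 219
 221]
10 70 hole-bottomside 281 hole-topside 363 solid-topside 330
10 75 hole-bottomside 293 hole-topside 374 solid-topside 326
10 80 hole-bottomside 306 hole-topside 384 solid-topside 322
10 85 hole-bottomside 319 hole-topside 393 solid-topside 319
10 90 hole-bottomside 332 hole-topside 401 solid-topside 315
14 70 hole-bottomside 272 hole-topside 357 solid-topside 325
14 75 hole-bottomside 285 hole-topside 369 solid-topside 322
14 80 hole-bottomside 298 hole-topside 380 solid-topside 318
14 85 hole-bottomside 312 hole-topside 390 solid-topside 315
14 90 hole-bottomside 326 hole-topside 399 solid-topside 311
```

>>> servo_tool --commands '[[[0, 0, -0.1, 0], [0, 0, -0.1, 0], [0, 0, -0.08, 0], [0.004, -0.009, -0.012, 0], [0.004, -0.009, -0.012, 0], [0.004, -0.009, -0.012, 0], [0.004, -0.009, -0.012, 0], [0.004, -0.009, -0.012, 0], [0, 0, 0, 0], [0, 0, 0, 0]]]'

```text
t: 29.5
tcp_pos: [503.3, 154.7, 3.3]
tool_rot: [[-0.4, 0.917, 0.0], [0.917, 0.4, 0.0], [0.0, 0.0, -1.0]]
force: [0.3, -0.6, -2.1]
opening: 22.9
finger_force: 105.9
```

```bash
python3 tilt.py|head -2; python3 th.py|head -2
```

```text
29.5 [503.27 154.74   3.35] [ 0.27 -0.61 -2.09] 22.936577952861203 105.8736965060234
blob [ 276  284   89  104 8187] [320.14 339.54]
col 290 profile [329 330 330 337 121 111 148 175 172 173 143 455 478 473 472 478 476 485 481 474 472 466 470 469 473 472 467 466 455 446 433 425 437 440 428 302 212
 218]
```

>>> servo_tool --commands '[[[0, 0, -0.012, 0], [0, 0, -0.012, 0], [0, 0, -0.012, 0], [0, 0, -0.012, 0], [0, 0, 0, 0], [0, 0, 0, 0], [0, 0, 0, 0], [0, 0, 0, 0], [0, 0, 0, 0], [0, 0, 0, 0]]]'

```text
t: 30.8
tcp_pos: [503.5, 154.8, 1.6]
tool_rot: [[-0.4, 0.917, 0.001], [0.917, 0.4, 0.0], [-0.0, 0.001, -1.0]]
force: [-7.4, -1.7, 21.0]
opening: 22.9
finger_force: 109.4
```

>>> servo_tool --commands '[[[0, 0, 0.01, 0], [0, 0, 0, 0], [0, 0, 0, 0], [0, 0, 0, 0], [0, 0, 0, 0], [0, 0, 0, 0], [0, 0, 0, 0], [0, 0, 0, 0], [0, 0, 0, 0], [0, 0, 0, 0]]]' --fingers -0.1

```text
t: 32.05
tcp_pos: [503.2, 154.7, 0.2]
tool_rot: [[-0.4, 0.917, -0.0], [0.917, 0.4, -0.0], [-0.0, -0.0, -1.0]]
force: [-0.3, 0.0, 0.3]
opening: 38.7
finger_force: 0.0
```

```bash
python3 tilt.py|head -2; python3 - <<'E'
from h import *
b=np.load('pics/w7.npy');snap('side','s8');s=ctrl.sense();p=proj('side',[s['tcp_pos']])[0].astype(int);print(p)
a=np.load('pics/s8.npy')[max(p[1]-100,0):p[1]+60,p[0]-80:p[0]+80]
cv2.imwrite('pics/c7.png',np.hstack([cv2.resize(a,(390,390),interpolation=cv2.INTER_CUBIC),b[90:480,120:520]])[:,:,::-1])
E
```

```text
32.05 [503.21 154.72   0.24] [-0.35  0.01  0.34] 38.67614565538285 0.0
blob [ 279  286   85  115 7936] [321.35 346.25]
[320 348]
```

View pics/c7.png

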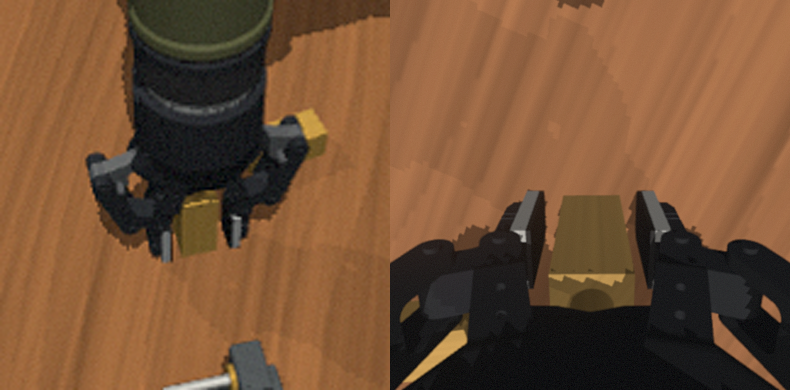

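```bash
python3 - <<'E'
from h import *
np.set_printoptions(precision=1,suppress=True)
s=ctrl.sense();t=s['tcp_pos'];R=s['tool_rot']
L=lambda uv,z:(back('wrist',uv,z,s)-t)@R[:,:2]
print(L([[278,363],[364,363]],56),L([[286,286],[358,286]],0),R[:,0])
E
```

```text
[[  7.  -13.3]
 [  7.   10.6]] [[  6.2 -16.1]
 [  6.2  14.6]] [-0.4  0.9  0. ]
```

>>> servo_tool --commands '[[[0.013, -0.03, 0.08, 0], [0.013, -0.03, 0.08, 0], [0, 0, 0, 0], [0, 0, 0, 0], [0, 0, 0, 0], [0, 0, 0, 0], [0, 0, 0, 0], [0, 0, 0, 0], [0, 0, 0, 0], [0, 0, 0, 0]]]'

```text
t: 33.4
tcp_pos: [505.3, 149.9, 13.0]
tool_rot: [[-0.4, 0.917, 0.0], [0.917, 0.4, 0.0], [-0.0, 0.0, -1.0]]
force: [0.3, -1.0, 0.3]
opening: 38.5
finger_force: 0.0
```

>>> servo_tool --commands '[[[0, 0, 0, 0], [0, 0, 0, 0], [0, 0, 0, 0], [0, 0, 0, 0], [0, 0, 0, 0], [0, 0, 0, 0], [0, 0, 0, 0], [0, 0, 0, 0], [0, 0, 0, 0], [0, 0, 0, 0]]]' --fingers -1 --grip_force 60

```text
t: 34.65
tcp_pos: [505.5, 150.0, 13.2]
tool_rot: [[-0.4, 0.917, 0.0], [0.917, 0.4, 0.0], [-0.0, 0.0, -1.0]]
force: [-0.9, -1.5, 5.3]
opening: 23.7
finger_force: 59.5
```

>>> servo_tool --commands '[[[0, 0, 0.1, 0], [0, 0, 0.2, 0], [0, 0, 0.4, 0], [0, 0, 0.5, 0], [0, 0, 0.5, 0], [0, 0, 0.5, 0], [0, 0, 0.4, 0], [0, 0, 0.3, 0], [0, 0, 0.1, 0], [0, 0, 0, 0]]]'

```text
t: 35.9
tcp_pos: [505.3, 149.9, 253.3]
tool_rot: [[-0.4, 0.917, 0.0], [0.917, 0.4, 0.0], [-0.0, 0.0, -1.0]]
force: [0.1, 1.0, -3.6]
opening: 23.2
finger_force: 59.0
```

>>> servo_tool --commands '[[[0, 0, 0, 0], [0, 0, 0, 0], [0, 0, 0, 0], [0, 0, 0, 0], [0, 0, 0, 0], [0, 0, 0, 0], [0, 0, 0, 0], [0, 0, 0, 0], [0, 0, 0, 0], [0, 0, 0, 0]]]'

```text
t: 37.15
tcp_pos: [505.3, 149.9, 253.1]
tool_rot: [[-0.4, 0.917, -0.0], [0.917, 0.4, 0.0], [0.0, -0.0, -1.0]]
force: [-0.3, -0.3, -3.2]
opening: 23.6
finger_force: 59.0
```

```bash
python3 - <<'E'
from h import *
np.set_printoptions(precision=2,suppress=True)
s=snap('wrist','w9');print(s['t'],s['tcp_pos'],s['force'],s['opening'],s['finger_force'],s['qvel'])
snap('side','s9');p=proj('side',[s['tcp_pos']])[0].astype(int)
b=np.load('pics/w9.npy');a=np.load('pics/s9.npy')[max(p[1]-90,0):p[1]+50,p[0]-70:p[0]+70]
cv2.imwrite('pics/c9.png',np.hstack([cv2.resize(a,(390,390),interpolation=cv2.INTER_CUBIC),b[90:480,120:520]])[:,:,::-1])
t=s['tcp_pos'];R=s['tool_rot']
for z in(45.5,-11.5):print(proj('wrist',[t+12*R[:,0]+y*R[:,1]+[0,0,z] for y in(-12,12)],s))
im=b.astype(int);print(im[270:420:4,290].sum(1))
E
```

```text
37.15 [505.32 149.93 253.06] [-0.25 -0.26 -3.21] 23.615516545040144 59.0447473526001 [-0.  0.  0.  0. -0.  0.]
[[285.55 328.37]
 [365.33 328.27]]
[[297.05 264.25]
 [350.21 264.2 ]]
[370 347 322 176 224 233 230 235 225 221 225 223 231 211 405 397 404 404
 406 412 408 415 395 253 258 248 237 241 247 246 194 181  54  64  44  40
  48  52]
```

```bash
python3 - <<'E'
from h import *
im=np.load('pics/w9.npy').astype(int)
for c in(305,335):print(im[240:400:3,c].sum(1))
m=np.abs(np.diff(im[260:345].sum(2),axis=1))
E
```

```text
[330 337 358 363 358 355 346 365 232 237 236 224 219 228 224 229 227 225
 227 220 224 223 226 226 230 232 221 226 363 410 403 411 405 415 324 207
 197 197 202 146 141 141 139 194 199 249 245 247 256 256 188 177 184 108]
[322 332 329 324 333 341 344 332 228 233 225 233 226 219 232 222 226 222
 221 221 230 226 224 222 219 229 226 220 351 406 400 400 400 408 323 179
 161 150 158 169 165 164 180 215 214 259 247 258 252 257 296 293 303 165]
```

```bash
python3 -c "
from cell import ctrl
print(ctrl.finish_job())"
```

```text
the job is handed in; nothing more can be done
None
```

The job is handed in at about 37 s of the 67 s. The pin bottomed in the bush's hole (about 22 mm in, 8 N felt) and rested there over a second. The bush was then turned hole-up by tipping it on the checking-stand post and regripping it on the bench, and it is held still about 24 cm above the bench, upright to about 1° in the last wrist picture.

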